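# Snap the cooler's push-pins home

## Task

The processor cooler on the little motherboard is held by four spring push-pins; one is already home, the other three still stand up. Press each of those three down to its stop so that it snaps home and stays down: the board lies on soft foam and sinks under your push, so keep pushing until you feel the pin bottom, firmly but without forcing it (over 45 N would crack the board). Do not lean on the fan, and leave the tape, screwdriver and jar where they are.

Things in the scene. Friction and masses are not known exactly. Their poses are not given: they have to be found in the camera images.
- carton: low open cardboard box, 215 x 215 mm, walls 34 mm high and 4 mm thick, fixed to the bench; origin at the centre of its underside on the bench, z up
- board: green motherboard 170 x 170 mm on foam in the carton; origin: centre of its underside, about 36 mm above the bench, z up. Only sinks straight down: the foam gives up to about 15 mm, then is solid; it rises when let go. In its frame: cooler round the centre; metal sockets 20 mm high along x = -79 mm; memory stick 33 mm high along y = +80 mm; all else is under 14 mm high
- fan: round black fan on top of the cooler, 84 mm across and 26 mm high; origin at the centre of its underside, 30 mm above the board's origin, so its top is 56 mm above the board's origin. Fragile: do not lean on it
- pin1 (a joint): travel of spring push-pin 1 into the board, m: 0 = standing up, 0.009 = pressed home on its stop. It resists with about 11 N (the board sinks about 10 mm before it yields), snaps over past 7 mm and then stays home by itself; let go earlier, it springs back up. This one starts standing up
- pin1_top (a point): centre of the top face of push-pin 1's round white head, 14 mm across and 5 mm thick, at x = +37.5, y = +37.5 mm in the board's frame (53 mm from the fan's axis, so 11 mm outside the fan's rim); 29.5 mm above the board's origin when up, 20.5 mm when home; moves with the head, z up
- pin2 (a joint): travel of spring push-pin 2 into the board, m: 0 = standing up, 0.009 = pressed home on its stop. It resists with about 11 N (the board sinks about 10 mm before it yields), snaps over past 7 mm and then stays home by itself; let go earlier, it springs back up. This one starts standing up
- pin2_top (a point): centre of the top face of push-pin 2's round white head, 14 mm across and 5 mm thick, at x = -37.5, y = +37.5 mm in the board's frame (53 mm from the fan's axis, so 11 mm outside the fan's rim); 29.5 mm above the board's origin when up, 20.5 mm when home; moves with the head, z up
- pin3 (a joint): travel of spring push-pin 3 into the board, m: 0 = standing up, 0.009 = pressed home on its stop. It resists with about 11 N (the board sinks about 10 mm before it yields), snaps over past 7 mm and then stays home by itself; let go earlier, it springs back up. This one starts standing up
- pin3_top (a point): centre of the top face of push-pin 3's round white head, 14 mm across and 5 mm thick, at x = -37.5, y = -37.5 mm in the board's frame (53 mm from the fan's axis, so 11 mm outside the fan's rim); 29.5 mm above the board's origin when up, 20.5 mm when home; moves with the head, z up
- pin4 (a joint): travel of spring push-pin 4 into the board, m: 0 = standing up, 0.009 = pressed home on its stop. It resists with about 11 N (the board sinks about 10 mm before it yields), snaps over past 7 mm and then stays home by itself; let go earlier, it springs back up. This one starts already home (down)
- pin4_top (a point): centre of the top face of push-pin 4's round white head, 14 mm across and 5 mm thick, at x = +37.5, y = -37.5 mm in the board's frame (53 mm from the fan's axis, so 11 mm outside the fan's rim); 29.5 mm above the board's origin when up, 20.5 mm when home; moves with the head, z up
- tape: roll of blue tape lying flat, 96 mm across, hole 76 mm, 24 mm high, loose; origin at the centre of its underside
- driver: screwdriver lying on the bench, 200 mm long, handle 26 mm thick, loose; origin on the bench under its middle, handle to -x
- jar: small glass jar with a steel lid, 48 mm across, 55 mm high, loose; origin at the centre of its underside

How it is judged:
By the outcome, as a careful person would: the job done as asked, in the order asked, and still so for the second after the job is handed in, with the robot touching nothing.
It also fails if it takes over 48 s, if anything falls off the work surface, if the arm or the gripper's body presses on something with over 40 N, if the wrist force passes 120 N, or if a joint passes its speed limit or range.

## Robot

A 6-joint arm with a two-finger parallel gripper is mounted at the origin on the work surface. World frame = base frame: x ahead of the robot, y to its left, z up, the work surface at z = 0. Lengths are in mm, angles in degrees, forces in N, time in s.
With the tool pointing down it reaches from about 350 to 850 mm from the base axis. Payload 8.1 kg.
Tool frame: the origin (TCP) lies midway between the tips of the shut fingers; the grasp point (between the pads) lies 19 mm behind it; y points along the fingers, x is the direction in which the jaws open and shut, and the axes are right-handed (so a half turn about y gives the same grasp; the last joint's range is limited). The gripper opens to 85 mm and grips with 20 to 120 N. Pads are 22 mm wide; open, the fingers measure 114 mm over their backs; the gripper's body (76 mm by 85 mm) begins 54 mm behind the grasp point. The pads swing forward as they close: fully open they stand 13 mm farther back than shut.
Start: joints at [65.581, 7.471, 85.268, -0, 87.261, -4.893], TCP at [200.523, 565.505, 231.292] pointing down, gripper open.
Joint ranges: [-169.43, 169.43], [-51.17, 129.36], [1.28, 143.12], [-76.62, 256.62], [0, 156.53], [-152.29, 152.29]. Speed limits (degrees/s): [136.94, 136.94, 159.86, 180, 180, 180].

## Interface

Orientations are given as [roll, pitch, yaw] about the fixed x, y, z axes, in that order (R = Rz(yaw) Ry(pitch) Rx(roll)).
In Python, from bench import r gives the robot as it stands.
- The arm moves only by the tool move_arm, never from a script. Its arguments are lists of equal length, an entry for each row: "linear": the shift along the tool's x, y, z normalised to -1 to 1, where 1 is 300 mm, a list of three; "twist": the turn, a rotation vector about the tool's x, y, z normalised to -1 to 1, where 1 is pi/2 rad, a list of three; "hand": the opening, from -1 (shut) to 1 (fully open). A call has 1 to 12 rows; each row is the pose to reach, as a shift and turn from the pose measured when the call began, along the tool's axes at that moment; what a row does not reach only later rows make up. A row lasts 1/12 s, in which the tool goes at most 41.7 mm and 7.16 degrees, less where a joint would pass 70% of its speed; a pose out of reach is approached as far as the arm can. A call with a number of a shift or a turn outside -1 to 1 is refused whole. A call with a gripper value outside its range is refused whole. The fingers move at their own pace and stop on an object; "force" is the grip in N (left out, the last holds). Time passes only in rows, so rows that repeat a pose let the fingers close. It gives the time, the measured TCP pose, the force and the opening at its end, in the units of the state.
- r.sense(): the state, without advancing time (a new reading comes with each control period).
- r.snapshot(name): name is "scene" or "top" or "wrist"; returns a dict with "frame" (480x640x3 uint8, red, green, blue), "range_z" (480x640 float32, mm along the optical axis (not along the pixel's ray), 0 where there is no reading), "intrinsics" (3x3 intrinsics, pixels), "R" (3x3) and "t" (3): a world point X has camera coordinates R X + t; the wrist camera has in their place "hand_eye" (4x4, takes a point from camera to tool coordinates, whose origin is the TCP and whose axes are the tool frame's). Camera axes: x right, y down, z forward; pixel columns grow to the right and rows downward; lengths in mm; the calibration is good to about 2 mm. The wrist camera is an equidistant fisheye: a pixel r from the principal point sees the ray r / f radians off the axis. A picture is of the moment at which its call begins: read the wrist's pose just before it.
- r.hand_in(): hands the job in, once; it reports no verdict.
The state is a dict: "time": time; "joint_pos": joint angles; "qd": joint speeds; "joint_efforts": joint torques, N m; "tool_pos": TCP position; "tcp_rot": TCP orientation; "ft_force": force on the tool from outside, world axes, zero at the start; "wrist_torque": the same for the moment, N m; "finger_gap": finger opening in mm.
Only numpy, scipy, OpenCV 4.12 (cv2) and the standard library are available. Lean on these libraries where they do the work, as an engineer would, in place of code of your own. Each camera call takes 0.05 s, during which the arm holds its last target. There are 200 camera calls.

## Working session

There is one attempt and no reset: what is moved stays moved. The work goes in short steps, Python scripts to look and compute and a tool call to move; the robot and the scene stay as the last step left them, time stands still between calls to the robot, and variables do not carry over. Pictures are saved under pics/ and viewed, on a budget of 10 in all, crops included, one or two more only if the job needs it, and the job is handed in when it is done.

Besides the shell and the picture viewer there is one more tool, called after "Call:" as name(argument=value, ...) on one line, values as JSON. move_arm: Moves the arm, as the interface text tells. Scaled input: -1 to 1 covers 300 mm each way for a shift and pi/2 rad each way for a turn. Its arguments: {"type":"object","properties":{"linear":{"type":"array","items":{"type":"array","items":{"type":"number","minimum":-1,"maximum":1}}},"twist":{"type":"array","items":{"type":"array","items":{"type":"number","minimum":-1,"maximum":1}}},"hand":{"type":"array","items":{"type":"number"}},"force":{"type":"number"}},"required":["linear","twist","hand"]}

```bash
mkdir -p pics
cat > h.py <<'E'
import numpy as np,cv2
from bench import r
def save(s,n): cv2.imwrite(f'pics/{n}.png',s['frame'][:,:,::-1])
def cloud(s):
    K=s['intrinsics'];z=s['range_z'];v,u=np.indices(z.shape)
    P=np.stack([(u-K[0,2])/K[0,0]*z,(v-K[1,2])/K[1,1]*z,z],-1)
    return (P-np.array(s['t']))@np.array(s['R'])
E
python3 - <<'E'
from h import *
s=r.snapshot('top');save(s,'top1');np.savez('top1.npz',**s)
print(r.sense());P=cloud(s);print(s['intrinsics'],s['R'],s['t'])
for p in [(320,240),(100,100),(500,400)]:print(p,P[p[1],p[0]])
E
```

```text
{'time': 0.05, 'joint_pos': array([ 6.55797205e+01,  7.51091003e+00,  8.53287018e+01,  9.03423583e-04,
        8.72614643e+01, -4.89177987e+00]), 'qd': array([-0.07017879, -0.02284747, -0.10652154, -0.01075666, -0.03287196,
       -0.02175539]), 'joint_efforts': array([ 3.85974799e-04, -5.71373498e+01, -5.02338946e+01, -2.64226701e-04,
        8.93118675e-03,  2.37478197e-06]), 'tool_pos': array([200.30353417, 565.00845964, 230.29372656]), 'tcp_rot': array([-89.9904818 ,   0.10063102,  70.47146481]), 'ft_force': array([ 0.09915563, -0.80831669, -0.67122049]), 'wrist_torque': array([0.01285792, 0.00169246, 0.06437983]), 'finger_gap': 85.09672882233498}
[[522.39743906   0.         325.25269152]
 [  0.         522.39743906 240.30154358]
 [  0.           0.           1.        ]] [[ 0.00786378 -0.99992515  0.00937319]
 [-0.98717758 -0.00925732 -0.15935721]
 [ 0.15943205 -0.00799986 -0.98717649]] [ 62.1704467  555.08100151 847.95255485]
(320, 240) [556.70982458  75.94797392  33.43283024]
(100, 100) [822.26503532 488.42467267   1.72859051]
(500, 400) [ 287.19245812 -235.07157096    0.32835582]
```

View pics/top1.png

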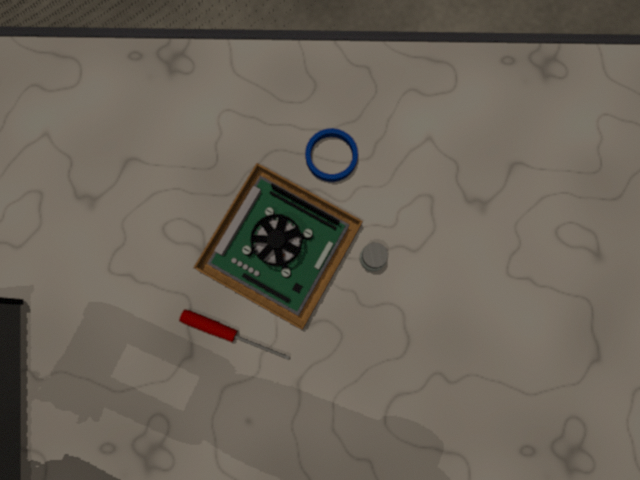

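The top view shows the carton around (280,245). The heads are at about (308,233), (269,212), (247,250) and (286,272). The memory stick is on the upper right and the sockets on the upper left, which would make these pin1, pin2, pin3 and pin4 in that order.

Run:
```python
from h import *
s=dict(np.load('top1.npz'));P=cloud(s)
c=s['frame'][155:340,185:370,::-1];cv2.imwrite('pics/crop1.png',cv2.resize(c,None,fx=3.2,fy=3.2,interpolation=cv2.INTER_CUBIC))
f=s['frame'].astype(int)
for u,v in [(308,233),(269,212),(247,250),(286,272)]:
    w=(slice(v-8,v+9),slice(u-8,u+9));m=(f[w].min(-1)>110)
    vv,uu=np.nonzero(m);p=P[w][m]
    print((u,v),m.sum(),uu.mean()+u-8,vv.mean()+v-8,np.median(p,0),p[:,2].min(),p[:,2].max())
for n,(u,v) in dict(mem=(305,205),sock=(238,222),white=(323,256),fan=(277,240),jar=(375,258),tape=(309,155)).items():print(n,P[v,u],f[v,u])
fan=(P[...,2]>82)&(P[...,2]<102)&(abs(P[...,0]-560)<80)&(abs(P[...,1]-150)<80)
q=P[fan];print(len(q),q.min(0),q.max(0),cv2.minEnclosingCircle(q[:,:2].astype(np.float32)),np.median(q[:,2]))
```

```text
(308, 233) 5 307.2 234.0 [560.24027487  97.72761644  63.68623254] 62.629837351447456 64.82766432261717
(269, 212) 5 268.2 211.2 [598.37237628 163.68887602  63.46287757] 60.55125212646409 65.2419480814793
(247, 250) 6 245.66666666666666 250.16666666666669 [532.33090591 199.58324599  62.72997452] 61.643970467974874 64.18896721183285
(286, 272) 4 284.0 273.5 [496.35413596 135.66883295  52.67757009] 50.30070694461243 54.57422283274292
mem [614.02295352 102.12982291  52.40605098] [3 0 1]
sock [583.23358457 215.43673692  52.77744711] [115 108 104]
white [527.5071482   70.56528077  43.89271852] [124 125 115]
fan [547.2783802  145.59287738  87.61125873] [19 18 17]
jar [523.44854505 -16.72660383  55.11157745] [91 87 80]
tape [713.11776453  97.20675068  22.16852319] [ 9 39 85]
650 [507.90360237 106.46855639  82.00071145] [590.49431767 189.34259658  92.55030122] ((549.3104858398438, 147.35304260253906), 41.99589920043945) 87.70277747225208
```

View pics/crop1.png

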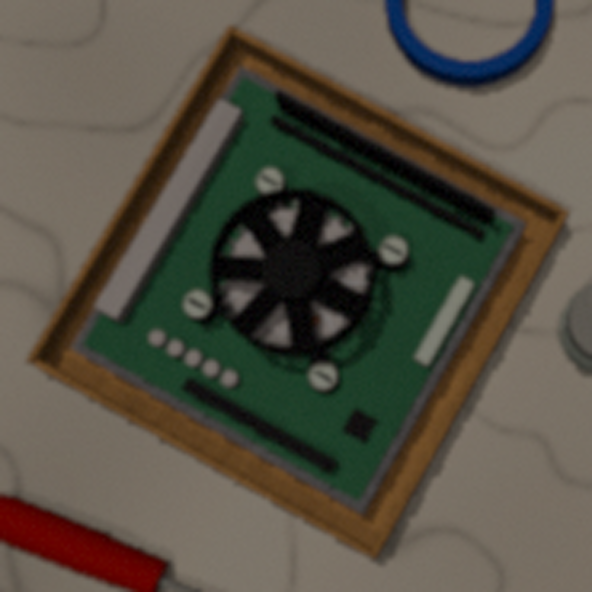

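```bash
cat >> h.py <<'E'
def ray(s,uv,z):
    K,R,t=[np.array(s[k]) for k in('intrinsics','R','t')]
    d=R.T@np.linalg.solve(K,[uv[0],uv[1],1]);c=-R.T@t
    return (c+d*(z-c[2])/d[2])
from scipy.spatial.transform import Rotation as Ro
def delta(target,yaw):
    "shift and turn (scaled) in tool axes from now to target with tool y down"
    st=r.sense();R0=Ro.from_euler('xyz',st['tcp_rot'],degrees=True)
    R1=Ro.from_euler('xyz',[-90,0,yaw],degrees=True)
    l=R0.inv().apply(np.array(target)-st['tool_pos'])/300;w=(R0.inv()*R1).as_rotvec()/(np.pi/2)
    print('t',round(st['time'],2),'pos',st['tool_pos'].round(1),'F',st['ft_force'].round(1),'rot',st['tcp_rot'].round(1),'lin',l.round(3),'tw',w.round(3))
E
python3 - <<'E'
from h import *
s=dict(np.load('top1.npz'))
px=[(393,251),(270,181),(197,304),(323,376)];B=np.array([[37.5,37.5],[-37.5,37.5],[-37.5,-37.5],[37.5,-37.5]])
W=np.array([ray(s,((a+.5)/3.2-.5+185,(b+.5)/3.2-.5+155),z)[:2] for (a,b),z in zip(px,[65.5,65.5,65.5,56.5])])
c=W.mean(0);A=(W-c).T@B;yaw=np.arctan2(A[1,0]-A[0,1],A[0,0]+A[1,1])
R=np.array([[np.cos(yaw),-np.sin(yaw)],[np.sin(yaw),np.cos(yaw)]])
print(W.round(1),c,np.degrees(yaw));F=B@R.T+c;print('res',(W-F).round(1))
for k,p in enumerate(F[:3]):
    e=(p-c)/np.linalg.norm(p-c);print(k+1,p.round(1),'target',(p+5*e).round(1),'radial',np.degrees(np.arctan2(e[1],e[0])))
e=(F[0]-c)/np.linalg.norm(F[0]-c);delta([*(F[0]+5*e),160],np.degrees(np.arctan2(e[1],e[0]))+90)
E
```

```text
[[563.   96.9]
 [599.7 162. ]
 [534.1 198.1]
 [498.2 132.7]] [548.74465987 147.43508428] -119.00845278673634
res [[-0.4  0.5]
 [-0.  -0.1]
 [ 0.  -0.3]
 [ 0.4 -0.1]]
1 [563.4  96.5] target [564.7  91.6] radial -74.00845278673631
2 [599.7 162. ] target [604.5 163.4] radial 15.99154721326368
3 [534.1 198.4] target [532.8 203.2] radial 105.99154721326369
t 0.05 pos [200.3 565.  230.3] F [ 0.1 -0.8 -0.7] rot [-90.    0.1  70.5] lin [-1.081  0.236 -1.672] tw [ 0.     0.605 -0.001]
```

Call:
move_arm(linear=[[-0.9, 0, -0.99], [-0.9, 0, -0.99], [-0.9, 0, -0.99], [-0.9, 0, -0.99], [-0.9, 0, -0.99], [-0.9, 0, -0.99], [-0.9, 0, -0.99], [-0.9, 0, -0.99], [-0.9, 0, -0.99], [-0.9, 0, -0.99], [-0.9, 0, -0.99], [-0.9, 0, -0.99]], twist=[[0, 0.6, 0], [0, 0.6, 0], [0, 0.6, 0], [0, 0.6, 0], [0, 0.6, 0], [0, 0.6, 0], [0, 0.6, 0], [0, 0.6, 0], [0, 0.6, 0], [0, 0.6, 0], [0, 0.6, 0], [0, 0.6, 0]], hand=[-1, -1, -1, -1, -1, -1, -1, -1, -1, -1, -1, -1])

```text
time: 1.05
tool_pos: [390.3, 209.9, 230.2]
tcp_rot: [-90.1, 0.1, 16.3]
ft_force: [-0.0, 1.1, -0.2]
finger_gap: -0.0
```

```bash
python3 -c "
from h import *
delta([564.7,91.6,130],16)"
```

```text
t 1.05 pos [390.3 209.9 230.2] F [-0.   1.1 -0.2] rot [-90.1   0.1  16.3] lin [ 0.448  0.334 -0.541] tw [ 0.001  0.003 -0.001]
```

Call:
move_arm(linear=[[0.448, 0.334, -0.541], [0.448, 0.334, -0.541], [0.448, 0.334, -0.541], [0.448, 0.334, -0.541], [0.448, 0.334, -0.541], [0.448, 0.334, -0.541], [0.448, 0.334, -0.541], [0.448, 0.334, -0.541], [0.448, 0.334, -0.541], [0.448, 0.334, -0.541]], twist=[[0, 0.003, 0], [0, 0.003, 0], [0, 0.003, 0], [0, 0.003, 0], [0, 0.003, 0], [0, 0.003, 0], [0, 0.003, 0], [0, 0.003, 0], [0, 0.003, 0], [0, 0.003, 0]], hand=[-1, -1, -1, -1, -1, -1, -1, -1, -1, -1])

```text
time: 1.88
tool_pos: [564.2, 93.1, 130.7]
tcp_rot: [-90.1, 0.1, 16.1]
ft_force: [0.4, -0.4, 0.4]
finger_gap: 0.3
```

```bash
python3 -c "
from h import *
delta([564.7,91.6,68],16)
s=r.snapshot('wrist');a=s['frame'];save(s,'w1')
print(s['intrinsics'],s['hand_eye'])"
```

```text
t 1.88 pos [564.2  93.1 130.7] F [ 0.4 -0.4  0.4] rot [-90.1   0.1  16.1] lin [ 0.     0.209 -0.005] tw [ 0.001  0.001 -0.001]
[[371.64829954   0.         315.39357976]
 [  0.         371.64829954 239.37204014]
 [  0.           0.           1.        ]] [[ 9.99999979e-01 -1.33619485e-05  2.03497270e-04  3.64431721e-01]
 [-1.97784880e-04 -3.06761282e-01  9.51786466e-01 -1.43312326e+02]
 [ 4.97073619e-05 -9.51786486e-01 -3.06761279e-01  7.82735376e+01]
 [ 0.00000000e+00  0.00000000e+00  0.00000000e+00  1.00000000e+00]]
```

View pics/w1.png

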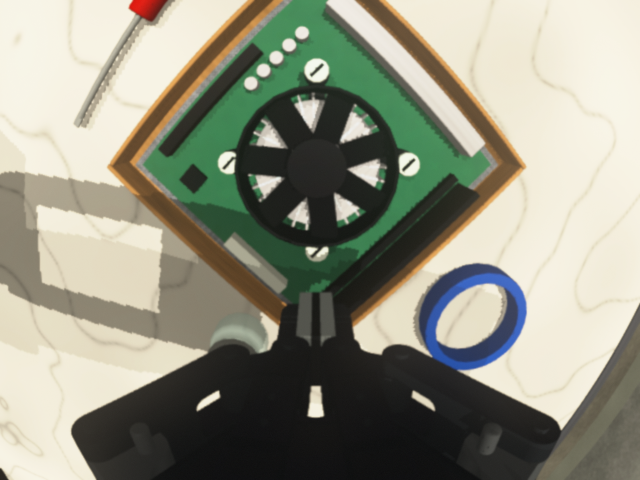

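The wrist view has pin1 at (317,252) straight ahead of the shut fingertips at (316,300), the fan centre at (317,168), pin2 at (409,164) and pin3 at (317,70). Next I check these positions against the top view.

```bash
cat >> h.py <<'E'
def wray(s,st,uv,z):
    K=s['intrinsics'];d=np.array(uv)-K[:2,2];q=np.linalg.norm(d);th=q/K[0,0]
    v=np.array([*(d/q*np.sin(th)),np.cos(th)]);H=s['hand_eye'];R0=Ro.from_euler('xyz',st['tcp_rot'],degrees=True)
    o=R0.apply(H[:3,3])+st['tool_pos'];g=R0.apply(H[:3,:3]@v);return (o+g*(z-o[2])/g[2]).round(1)
E
python3 -c "
from h import *
st=r.sense();s=r.snapshot('wrist')
for uv,z in [((317,252),65.5),((409,164),65.5),((317,70),65.5),((228,162),56.5),((317,166),92)]:print(uv,wray(s,st,uv,z))
for uv in [(300,293),(333,293)]:print('tip',wray(s,st,uv,st['tool_pos'][2]),st['tool_pos'])"
```

```text
(317, 252) [564.8  96.3  65.5]
(409, 164) [600.6 162.1  65.5]
(317, 70) [535.5 197.5  65.5]
(228, 162) [499.1 132.9  56.5]
(317, 166) [549.6 148.4  92. ]
tip [556.2  98.9 130.9] [564.34440964  93.01516551 130.93959658]
tip [569.8 102.9 130.9] [564.34440964  93.01516551 130.93959658]
```

Call:
move_arm(linear=[[0.002, 0.1, -0.005], [0.002, 0.18, -0.005], [0.002, 0.2, -0.005], [0.002, 0.2, -0.005], [0.002, 0.2, -0.005]], twist=[[0, 0, 0], [0, 0, 0], [0, 0, 0], [0, 0, 0], [0, 0, 0]], hand=[-1, -1, -1, -1, -1])

```text
time: 2.4
tool_pos: [565.5, 91.9, 72.0]
tcp_rot: [-90.1, 0.0, 16.1]
ft_force: [-0.7, 0.6, 1.5]
finger_gap: 0.4
```

```bash
python3 -c "
from h import *
delta([565.3,91.5,55.5],16)"
```

```text
t 2.4 pos [565.5  91.9  72. ] F [-0.7  0.6  1.5] rot [-90.1   0.   16.1] lin [-0.001  0.055 -0.001] tw [ 0.001  0.001 -0.   ]
```

Call:
move_arm(linear=[[0, 0.012, 0], [0, 0.022, 0], [0, 0.032, 0], [0, 0.042, 0], [0, 0.05, 0], [0, 0.055, 0], [0, 0.055, 0]], twist=[[0, 0, 0], [0, 0, 0], [0, 0, 0], [0, 0, 0], [0, 0, 0], [0, 0, 0], [0, 0, 0]], hand=[-1, -1, -1, -1, -1, -1, -1])

```text
time: 2.98
tool_pos: [566.4, 91.9, 56.0]
tcp_rot: [-90.1, -0.1, 16.1]
ft_force: [0.8, 0.4, 5.1]
finger_gap: -0.3
```

Call:
move_arm(linear=[[0, 0.007, 0], [0, 0.014, 0], [0, 0.014, 0], [0, 0.014, 0]], twist=[[0, 0, 0], [0, 0, 0], [0, 0, 0], [0, 0, 0]], hand=[-1, -1, -1, -1])

```text
time: 3.32
tool_pos: [566.5, 91.9, 52.5]
tcp_rot: [-90.1, -0.1, 16.1]
ft_force: [-2.7, -0.7, 9.3]
finger_gap: -0.1
```

Call:
move_arm(linear=[[0, 0.007, 0], [0, 0.014, 0], [0, 0.014, 0], [0, 0.014, 0]], twist=[[0, 0, 0], [0, 0, 0], [0, 0, 0], [0, 0, 0]], hand=[-1, -1, -1, -1])

```text
time: 3.65
tool_pos: [566.5, 92.0, 49.1]
tcp_rot: [-90.1, -0.1, 16.1]
ft_force: [-3.9, 0.4, 10.2]
finger_gap: -0.4
```

Call:
move_arm(linear=[[0, 0.007, 0], [0, 0.014, 0], [0, 0.014, 0], [0, 0.014, 0]], twist=[[0, 0, 0], [0, 0, 0], [0, 0, 0], [0, 0, 0]], hand=[-1, -1, -1, -1])

```text
time: 3.98
tool_pos: [566.5, 92.0, 45.5]
tcp_rot: [-90.1, -0.1, 16.1]
ft_force: [-3.7, 0.2, 6.5]
finger_gap: 0.2
```

Call:
move_arm(linear=[[0, 0.005, 0], [0, 0.01, 0], [0, 0.01, 0], [0, 0.01, 0]], twist=[[0, 0, 0], [0, 0, 0], [0, 0, 0], [0, 0, 0]], hand=[-1, -1, -1, -1])

```text
time: 4.32
tool_pos: [566.5, 92.0, 43.2]
tcp_rot: [-90.1, -0.1, 16.1]
ft_force: [-3.9, -0.1, 9.9]
finger_gap: -0.0
```

Call:
move_arm(linear=[[0, 0.005, 0], [0, 0.01, 0], [0, 0.01, 0], [0, 0.01, 0]], twist=[[0, 0, 0], [0, 0, 0], [0, 0, 0], [0, 0, 0]], hand=[-1, -1, -1, -1])

```text
time: 4.65
tool_pos: [566.5, 92.0, 41.0]
tcp_rot: [-90.1, -0.1, 16.1]
ft_force: [-4.2, -0.4, 11.5]
finger_gap: -0.0
```

Call:
move_arm(linear=[[0, 0.005, 0], [0, 0.007, 0], [0, 0.007, 0], [0, 0.007, 0]], twist=[[0, 0, 0], [0, 0, 0], [0, 0, 0], [0, 0, 0]], hand=[-1, -1, -1, -1])

```text
time: 4.98
tool_pos: [566.6, 92.0, 40.1]
tcp_rot: [-90.1, -0.0, 16.1]
ft_force: [-5.2, -0.1, 13.9]
finger_gap: -0.0
```

Call:
move_arm(linear=[[0, -0.05, 0], [0, -0.13, 0], [0, -0.25, 0], [0, -0.33, 0], [0, -0.33, 0], [0, -0.33, 0], [0, -0.33, 0]], twist=[[0, 0, 0], [0, 0, 0], [0, 0, 0], [0, 0, 0], [0, 0, 0], [0, 0, 0], [0, 0, 0]], hand=[-1, -1, -1, -1, -1, -1, -1])

```text
time: 5.57
tool_pos: [565.9, 92.0, 138.1]
tcp_rot: [-90.1, 0.0, 16.1]
ft_force: [-0.8, 0.4, -0.8]
finger_gap: 0.1
```

```bash
cat >> h.py <<'E'
def heights(st,s):
    "pin-head heights from the wrist depth, (median z of points within 5 mm of each pin)"
    K=s['intrinsics'];z=s['range_z'];v,u=np.indices(z.shape)
    d=np.stack([u-K[0,2],v-K[1,2]],-1);q=np.linalg.norm(d,axis=-1)+1e-9;th=q/K[0,0]
    t=np.tan(th)/q;C=np.stack([d[...,0]*t*z,d[...,1]*t*z,z],-1)
    H=s['hand_eye'];P=C@H[:3,:3].T+H[:3,3];R0=Ro.from_euler('xyz',st['tcp_rot'],degrees=True).as_matrix()
    P=P@R0.T+st['tool_pos']
    for n,p in dict(pin1=(564.2,96.4),pin2=(600.2,162),pin3=(534.8,198),pin4=(498.6,132.8)).items():
        m=(np.hypot(P[...,0]-p[0],P[...,1]-p[1])<4.5)&(z>0)&(P[...,2]<75);print(n,m.sum(),np.median(P[m][:,2]).round(1) if m.any() else None)
E
python3 -c "
from h import *
st=r.sense();s=r.snapshot('wrist');save(s,'w2');heights(st,s)
delta([605,163.4,120],106)"
```

```text
pin1 65 54.4
pin2 172 63.5
pin3 183 63.4
pin4 151 54.4
t 5.62 pos [565.3  92.  137.3] F [-1.1 -0.6  0.1] rot [-90.1   0.1  16.1] lin [0.193 0.057 0.192] tw [-0.001 -0.999 -0.001]
```

View pics/w2.png

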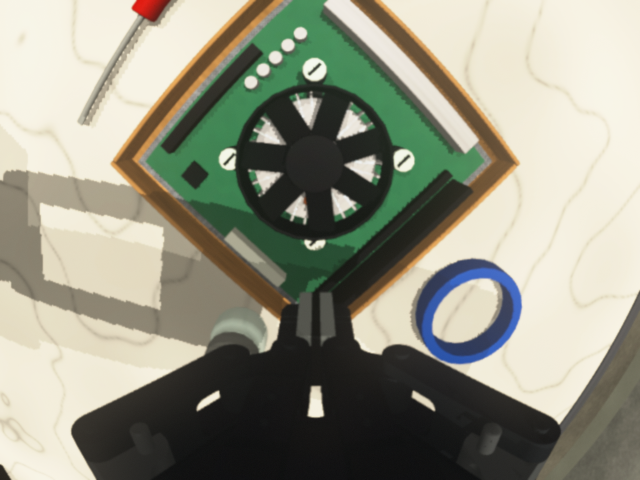

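Pin1 is home: its head reads 54.4 mm, the same as pin4, while pins 2 and 3 read 63.5 mm. In the picture it sits low at (314,243) and nothing else has moved. Next is pin2.

Call:
move_arm(linear=[[0.193, 0, 0.192], [0.193, 0, 0.192], [0.193, 0, 0.192], [0.193, 0, 0.192], [0.193, 0, 0.192], [0.193, 0, 0.192], [0.193, 0, 0.192], [0.193, 0.05, 0.192], [0.193, 0.05, 0.192], [0.193, 0.05, 0.192], [0.193, 0.05, 0.192], [0.193, 0.05, 0.192]], twist=[[0, -1, 0], [0, -1, 0], [0, -1, 0], [0, -1, 0], [0, -1, 0], [0, -1, 0], [0, -1, 0], [0, -1, 0], [0, -1, 0], [0, -1, 0], [0, -1, 0], [0, -1, 0]], hand=[-1, -1, -1, -1, -1, -1, -1, -1, -1, -1, -1, -1])

```text
time: 6.62
tool_pos: [603.4, 163.0, 119.5]
tcp_rot: [-89.7, 0.1, 102.4]
ft_force: [0.3, 0.3, -0.1]
finger_gap: 0.1
```

```bash
python3 -c "
from h import *
delta([605,163.4,72],106)"
```

```text
t 6.62 pos [603.4 163.  119.5] F [ 0.3  0.3 -0.1] rot [-8.970e+01  1.000e-01  1.024e+02] lin [ 0.     0.158 -0.006] tw [-0.004 -0.04  -0.   ]
```

Call:
move_arm(linear=[[0, 0.02, -0.006], [0, 0.08, -0.006], [0, 0.158, -0.006], [0, 0.158, -0.006], [0, 0.158, -0.006], [0, 0.158, -0.006]], twist=[[-0.004, -0.04, 0], [-0.004, -0.04, 0], [-0.004, -0.04, 0], [-0.004, -0.04, 0], [-0.004, -0.04, 0], [-0.004, -0.04, 0]], hand=[-1, -1, -1, -1, -1, -1])

```text
time: 7.12
tool_pos: [604.4, 163.2, 71.8]
tcp_rot: [-89.9, 0.0, 106.0]
ft_force: [0.2, 0.2, 0.9]
finger_gap: 0.1
```

```bash
python3 -c "
from h import *
delta([605,163.4,55.5],106)"
```

```text
t 7.12 pos [604.4 163.2  71.8] F [0.2 0.2 0.9] rot [-89.9   0.  106. ] lin [ 0.     0.054 -0.002] tw [-0.001  0.    -0.   ]
```

Call:
move_arm(linear=[[0, 0.012, -0.002], [0, 0.022, -0.002], [0, 0.032, -0.002], [0, 0.042, -0.002], [0, 0.05, -0.002], [0, 0.06, -0.002], [0, 0.065, -0.002], [0, 0.065, -0.002]], twist=[[0, 0, 0], [0, 0, 0], [0, 0, 0], [0, 0, 0], [0, 0, 0], [0, 0, 0], [0, 0, 0], [0, 0, 0]], hand=[-1, -1, -1, -1, -1, -1, -1, -1])

```text
time: 7.78
tool_pos: [605.6, 163.5, 53.2]
tcp_rot: [-90.0, 0.0, 106.0]
ft_force: [-1.5, 0.2, 8.7]
finger_gap: -0.1
```

Call:
move_arm(linear=[[0, 0.007, 0], [0, 0.014, 0], [0, 0.014, 0], [0, 0.014, 0]], twist=[[0, 0, 0], [0, 0, 0], [0, 0, 0], [0, 0, 0]], hand=[-1, -1, -1, -1])

```text
time: 8.12
tool_pos: [605.7, 163.5, 49.9]
tcp_rot: [-90.0, 0.0, 106.0]
ft_force: [-4.9, -0.8, 10.1]
finger_gap: 0.3
```

Call:
move_arm(linear=[[0, 0.007, 0], [0, 0.014, 0], [0, 0.014, 0], [0, 0.014, 0]], twist=[[0, 0, 0], [0, 0, 0], [0, 0, 0], [0, 0, 0]], hand=[-1, -1, -1, -1])

```text
time: 8.45
tool_pos: [605.7, 163.5, 46.8]
tcp_rot: [-90.0, 0.0, 106.0]
ft_force: [-4.5, -1.1, 10.3]
finger_gap: 0.2
```

Call:
move_arm(linear=[[0, 0.006, 0], [0, 0.01, 0], [0, 0.01, 0], [0, 0.01, 0]], twist=[[0, 0, 0], [0, 0, 0], [0, 0, 0], [0, 0, 0]], hand=[-1, -1, -1, -1])

```text
time: 8.78
tool_pos: [605.7, 163.5, 44.6]
tcp_rot: [-90.0, 0.0, 106.0]
ft_force: [-4.2, -0.7, 8.0]
finger_gap: -0.0
```

Call:
move_arm(linear=[[0, 0.007, 0], [0, 0.012, 0], [0, 0.012, 0], [0, 0.012, 0]], twist=[[0, 0, 0], [0, 0, 0], [0, 0, 0], [0, 0, 0]], hand=[-1, -1, -1, -1])

```text
time: 9.12
tool_pos: [605.7, 163.6, 42.0]
tcp_rot: [-90.0, 0.1, 106.0]
ft_force: [-4.4, -1.7, 9.8]
finger_gap: -0.3
```

Call:
move_arm(linear=[[0, 0.005, 0], [0, 0.007, 0], [0, 0.007, 0], [0, 0.007, 0]], twist=[[0, 0, 0], [0, 0, 0], [0, 0, 0], [0, 0, 0]], hand=[-1, -1, -1, -1])

```text
time: 9.45
tool_pos: [605.8, 163.6, 41.0]
tcp_rot: [-90.0, 0.1, 106.0]
ft_force: [-4.8, -2.0, 10.4]
finger_gap: -0.3
```

Call:
move_arm(linear=[[0, 0.005, 0], [0, 0.008, 0], [0, 0.008, 0], [0, 0.008, 0]], twist=[[0, 0, 0], [0, 0, 0], [0, 0, 0], [0, 0, 0]], hand=[-1, -1, -1, -1])

```text
time: 9.78
tool_pos: [605.8, 163.5, 40.1]
tcp_rot: [-90.0, 0.1, 106.0]
ft_force: [-6.6, -1.7, 13.4]
finger_gap: -0.2
```

Call:
move_arm(linear=[[0, -0.05, 0], [0, -0.13, 0], [0, -0.25, 0], [0, -0.33, 0], [0, -0.33, 0], [0, -0.33, 0], [0, -0.33, 0]], twist=[[0, 0, 0], [0, 0, 0], [0, 0, 0], [0, 0, 0], [0, 0, 0], [0, 0, 0], [0, 0, 0]], hand=[-1, -1, -1, -1, -1, -1, -1])

```text
time: 10.37
tool_pos: [605.2, 163.6, 138.2]
tcp_rot: [-89.9, 0.1, 106.0]
ft_force: [-0.2, -0.8, -0.4]
finger_gap: 0.3
```

```bash
python3 -c "
from h import *
st=r.sense();s=r.snapshot('wrist');heights(st,s)
delta([533.4,202.9,120],16)"
```

```text
pin1 147 54.3
pin2 69 54.1
pin3 174 63.4
pin4 170 54.2
t 10.42 pos [604.7 163.5 137.3] F [-0.2  1.2 -0.5] rot [-89.8   0.  106. ] lin [0.192 0.058 0.192] tw [-0.001  1.    -0.002]
```

Call:
move_arm(linear=[[0.192, 0, 0.192], [0.192, 0, 0.192], [0.192, 0, 0.192], [0.192, 0, 0.192], [0.192, 0, 0.192], [0.192, 0, 0.192], [0.192, 0, 0.192], [0.192, 0.05, 0.192], [0.192, 0.05, 0.192], [0.192, 0.05, 0.192], [0.192, 0.05, 0.192], [0.192, 0.05, 0.192]], twist=[[0, 1, 0], [0, 1, 0], [0, 1, 0], [0, 1, 0], [0, 1, 0], [0, 1, 0], [0, 1, 0], [0, 1, 0], [0, 1, 0], [0, 1, 0], [0, 1, 0], [0, 1, 0]], hand=[-1, -1, -1, -1, -1, -1, -1, -1, -1, -1, -1, -1])

```text
time: 11.42
tool_pos: [531.9, 202.5, 120.0]
tcp_rot: [-90.0, 0.4, 19.7]
ft_force: [0.1, -0.2, 0.4]
finger_gap: -0.2
```

```bash
python3 -c "
from h import *
delta([533.4,202.9,72],16)"
```

```text
t 11.42 pos [531.9 202.5 120. ] F [ 0.1 -0.2  0.4] rot [-90.    0.4  19.7] lin [ 0.006  0.16  -0.   ] tw [ 0.     0.042 -0.004]
```

Call:
move_arm(linear=[[0.006, 0.02, 0], [0.006, 0.08, 0], [0.006, 0.16, 0], [0.006, 0.16, 0], [0.006, 0.16, 0], [0.006, 0.16, 0]], twist=[[0, 0.042, -0.004], [0, 0.042, -0.004], [0, 0.042, -0.004], [0, 0.042, -0.004], [0, 0.042, -0.004], [0, 0.042, -0.004]], hand=[-1, -1, -1, -1, -1, -1])

```text
time: 11.92
tool_pos: [532.9, 202.8, 71.8]
tcp_rot: [-90.0, 0.1, 16.0]
ft_force: [0.2, -0.5, -0.5]
finger_gap: 0.0
```

```bash
python3 -c "
from h import *
delta([533.4,202.9,55.5],16)
s=r.snapshot('scene');save(s,'s1')"
```

```text
t 11.92 pos [532.9 202.8  71.8] F [ 0.2 -0.5 -0.5] rot [-90.    0.1  16. ] lin [ 0.002  0.054 -0.   ] tw [ 0.    -0.    -0.001]
```

View pics/s1.png

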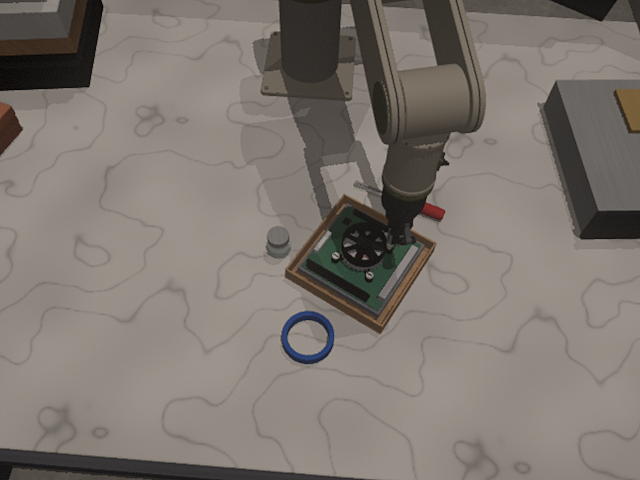

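The scene view shows the fingertips over pin3 at about (393,245), with the fan clear at (367,243). Pressing pin3 now.

Call:
move_arm(linear=[[0, 0.012, 0], [0, 0.022, 0], [0, 0.032, 0], [0, 0.042, 0], [0, 0.05, 0], [0, 0.06, 0], [0, 0.065, 0], [0, 0.065, 0]], twist=[[0, 0, 0], [0, 0, 0], [0, 0, 0], [0, 0, 0], [0, 0, 0], [0, 0, 0], [0, 0, 0], [0, 0, 0]], hand=[-1, -1, -1, -1, -1, -1, -1, -1])

```text
time: 12.63
tool_pos: [534.3, 203.2, 53.8]
tcp_rot: [-90.0, -0.1, 16.0]
ft_force: [-1.7, -0.4, 7.1]
finger_gap: -0.0
```

Call:
move_arm(linear=[[0, 0.007, 0], [0, 0.014, 0], [0, 0.014, 0], [0, 0.014, 0]], twist=[[0, 0, 0], [0, 0, 0], [0, 0, 0], [0, 0, 0]], hand=[-1, -1, -1, -1])

```text
time: 12.97
tool_pos: [534.3, 203.2, 50.3]
tcp_rot: [-90.0, -0.1, 16.0]
ft_force: [-4.1, -1.2, 9.4]
finger_gap: 0.3
```

Call:
move_arm(linear=[[0, 0.007, 0], [0, 0.014, 0], [0, 0.014, 0], [0, 0.014, 0]], twist=[[0, 0, 0], [0, 0, 0], [0, 0, 0], [0, 0, 0]], hand=[-1, -1, -1, -1])

```text
time: 13.3
tool_pos: [534.4, 203.2, 47.0]
tcp_rot: [-90.0, -0.1, 16.0]
ft_force: [-4.2, -1.1, 10.5]
finger_gap: -0.1
```

Call:
move_arm(linear=[[0, 0.006, 0], [0, 0.01, 0], [0, 0.01, 0], [0, 0.01, 0]], twist=[[0, 0, 0], [0, 0, 0], [0, 0, 0], [0, 0, 0]], hand=[-1, -1, -1, -1])

```text
time: 13.63
tool_pos: [534.3, 203.2, 44.5]
tcp_rot: [-90.1, -0.1, 16.0]
ft_force: [-4.2, -0.9, 7.9]
finger_gap: 0.1
```

Call:
move_arm(linear=[[0, 0.007, 0], [0, 0.012, 0], [0, 0.012, 0], [0, 0.012, 0]], twist=[[0, 0, 0], [0, 0, 0], [0, 0, 0], [0, 0, 0]], hand=[-1, -1, -1, -1])

```text
time: 13.97
tool_pos: [534.3, 203.2, 41.7]
tcp_rot: [-90.1, -0.1, 16.0]
ft_force: [-5.2, -1.0, 10.9]
finger_gap: -0.1
```

Call:
move_arm(linear=[[0, 0.006, 0], [0, 0.01, 0], [0, 0.01, 0], [0, 0.01, 0]], twist=[[0, 0, 0], [0, 0, 0], [0, 0, 0], [0, 0, 0]], hand=[-1, -1, -1, -1])

```text
time: 14.3
tool_pos: [534.4, 203.2, 40.0]
tcp_rot: [-90.1, -0.1, 16.0]
ft_force: [-6.6, -2.0, 14.6]
finger_gap: 0.0
```

Call:
move_arm(linear=[[0, -0.05, 0], [0, -0.13, 0], [0, -0.25, 0], [0, -0.35, 0], [0, -0.45, 0], [0, -0.45, 0], [0, -0.45, 0], [0, -0.45, 0]], twist=[[0, 0, 0], [0, 0, 0], [0, 0, 0], [0, 0, 0], [0, 0, 0], [0, 0, 0], [0, 0, 0], [0, 0, 0]], hand=[-1, -1, -1, -1, -1, -1, -1, -1])

```text
time: 14.97
tool_pos: [533.9, 203.2, 174.3]
tcp_rot: [-90.1, -0.0, 16.0]
ft_force: [0.1, 0.9, -0.5]
finger_gap: 0.0
```

Call:
move_arm(linear=[[0, -0.05, 0.4], [0, -0.05, 0.4], [0, -0.05, 0.4], [0, -0.05, 0.4], [0, -0.05, 0.4], [0, -0.05, 0.4]], twist=[[0, 0, 0], [0, 0, 0], [0, 0, 0], [0, 0, 0], [0, 0, 0], [0, 0, 0]], hand=[-1, -1, -1, -1, -1, -1])

```text
time: 15.47
tool_pos: [499.8, 318.2, 187.0]
tcp_rot: [-90.1, 0.2, 16.0]
ft_force: [0.2, -0.5, 0.3]
finger_gap: -0.0
```

```bash
python3 -c "
from h import *
s=r.snapshot('top');save(s,'top2');P=cloud(s)
for n,p in dict(pin1=(563.8,96.4),pin2=(600,162),pin3=(534.4,198.2),pin4=(498.4,132.8)).items():
    m=(np.hypot(P[...,0]-p[0],P[...,1]-p[1])<5);print(n,m.sum(),np.median(P[m][:,2]).round(1))
a=np.load('top1.npz')['frame'].astype(int);d=abs(a-s['frame'])
for n,w in dict(jar=(slice(235,280),slice(355,395)),tape=(slice(120,190),slice(300,365)),drv=(slice(300,365),slice(175,295))).items():print(n,d[w].mean())
"
```

```text
pin1 24 52.6
pin2 24 54.1
pin3 26 53.9
pin4 28 53.4
jar 10.428888888888888
tape 9.934065934065934
drv 18.713461538461537
```

View pics/top2.png

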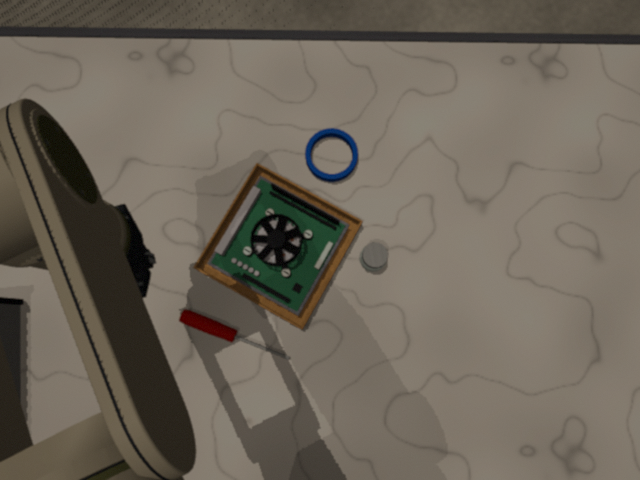

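All four heads now read 53–54 mm, which is home. The tape at (332,155), jar at (375,258) and driver at (210,326) haven't moved; the image differences there come from shadows and exposure. The arm is clear, so I'm handing in.

```bash
python3 -c "
from h import *
print(r.hand_in())"
```

```text
the job is handed in; nothing more can be done
None
```

I pressed pins 1, 2 and 3 home with the shut fingertips, offset 5 mm outward so they stayed clear of the fan. On each pin the force rose to about 10 N, dipped as the pin snapped, then climbed to 13–15 N on the stop, well under 45 N.

- **Pins:** before handing in, with the arm clear, all four heads read 52.6–54.1 mm above the bench in the top camera. Standing pins had read about 63–64 mm, and pin4, which was already home, read 53.4 mm.
- **Other objects:** the tape, screwdriver and jar sit at the same pixel positions as at the start. My before/after image difference there was not zero; I put that down to the changed shadows and exposure.
- **Time:** the last move ended at 15.5 s of the 48 s allowed.
- **Disagreements:** depth heights read 1–3 mm below the nominal 56.5 mm on every pin alike. The top and wrist cameras differed by up to about 1.5 mm sideways. I took both as calibration offset.

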